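Move the dopped stones to the polishing rack in their order

TASK

The dopped stones have cooled on the metal stand and go on to polishing: move all four sticks to the holes of the wooden rack, each standing upright with its foot down at the bottom of its hole. Nothing but their order tells whose stone is whose, so keep it: counted from the brass knob, each stick must stand in the same place on the wooden rack as it has now on the metal stand. Keep the sticks upright throughout; none may tip over.

Things in the scene. Friction and masses are not known exactly. Their poses are not given: they have to be found in the camera images.
- dopping_stand: Metal stand: fixed aluminium bar 198 x 52 x 12 mm with four steel sleeves in a row and a brass knob (24 mm thick, standing out 24 mm) on one end. Origin: centre of its underside, on the worktop; x along the row towards the knob, z up. Sleeves at x = 66, 22, -22, -66 mm: first to fourth from the knob.
- polishing_rack: Wooden rack: fixed block 198 x 52 x 40 mm with four holes in its top and the same brass knob on one end. Origin: centre of its underside, on the worktop; x along the row towards the knob, z up. Holes at x = 66, 22, -22, -66 mm, y = 0: first to fourth from the knob; 25 mm wide, mouth countersunk 3 mm, 30 mm deep (mouth 40 mm, floor 10 mm above the worktop).
- dop_round: Upright stick with a stone on top: a round dome, 20 mm across, its top 88 mm above the foot. Below it a bare wooden dowel, 20 mm thick, flat foot with a 2 mm bevel: grip it here, up to 68 mm above the foot; then it tapers into dark wax under the stone. Origin at the centre of the foot, z up the stick. About 50 g.
- dop_long: Upright stick with a stone on top: a narrow bar with round ends, 20 x 9 mm, long along its x, its top 87 mm above the foot. Below it a bare wooden dowel, 20 mm thick, flat foot with a 2 mm bevel: grip it here, up to 68 mm above the foot; then it tapers into dark wax under the stone. Origin at the centre of the foot, z up the stick. About 50 g.
- dop_square: Upright stick with a stone on top: a flat square, 14 x 14 mm, its top 87 mm above the foot. Below it a bare wooden dowel, 20 mm thick, flat foot with a 2 mm bevel: grip it here, up to 68 mm above the foot; then it tapers into dark wax under the stone. Origin at the centre of the foot, z up the stick. About 50 g.
- dop_pear: Upright stick with a stone on top: a pear-shaped drop, 20 x 13 mm, point towards its +x, its top 89 mm above the foot. Below it a bare wooden dowel, 20 mm thick, flat foot with a 2 mm bevel: grip it here, up to 68 mm above the foot; then it tapers into dark wax under the stone. Origin at the centre of the foot, z up the stick. About 50 g.
- sleeve_round: Steel sleeve of the metal stand in which the stick with the round stone stands at the start; fixed, all four alike: 33 mm outside, 25 mm bore, 32 mm tall, floor 3 mm thick. Origin: centre of its underside, 12 mm above the worktop, so its rim is 44 mm and the stick's foot 15 mm above the worktop.
- sleeve_long: Steel sleeve of the metal stand in which the stick with the long stone stands at the start; fixed, all four alike: 33 mm outside, 25 mm bore, 32 mm tall, floor 3 mm thick. Origin: centre of its underside, 12 mm above the worktop, so its rim is 44 mm and the stick's foot 15 mm above the worktop.
- sleeve_square: Steel sleeve of the metal stand in which the stick with the square stone stands at the start; fixed, all four alike: 33 mm outside, 25 mm bore, 32 mm tall, floor 3 mm thick. Origin: centre of its underside, 12 mm above the worktop, so its rim is 44 mm and the stick's foot 15 mm above the worktop.
- sleeve_pear: Steel sleeve of the metal stand in which the stick with the pear stone stands at the start; fixed, all four alike: 33 mm outside, 25 mm bore, 32 mm tall, floor 3 mm thick. Origin: centre of its underside, 12 mm above the worktop, so its rim is 44 mm and the stick's foot 15 mm above the worktop.

How it is judged:
By the outcome, as a careful person would: the job done as asked, in the order asked, and still so for the second after the job is handed in, with the robot touching nothing.
It also fails if it takes over 112 s, if anything falls off the work surface, if the arm or the gripper's body presses on something with over 40 N, if the wrist force passes 120 N, or if a joint passes its speed limit or range.

ROBOT

A 6-joint arm with a two-finger parallel gripper is mounted at the origin on a cart in front of the work surface, level with it; the furniture and walls round the work are solid. World frame = base frame: x ahead of the robot, y to its left, z up, the work surface at z = 0. Lengths are in mm, angles in rad, forces in N, time in s.
With the tool pointing down it reaches from about 350 to 975 mm from the base axis. Payload 7.1 kg.
Tool frame: the origin (TCP) lies midway between the tips of the shut fingers; the grasp point (between the pads) lies 19 mm behind it (ctrl.grip_depth is the distance from the TCP to the grasp point, in mm); z points along the fingers, y is the line along which they close (so a half turn about z gives the same grasp; the last joint's range is limited). The gripper opens to 88 mm and grips with 3 to 60 N. Pads are 20 mm wide; open, the fingers measure 115 mm over their backs; the gripper's body (75 mm by 178 mm) begins 61 mm behind the grasp point.
Start: joints at [-1.332, 0.423, 1.63, -0, 1.089, -0.019], TCP at [159.365, -604.324, 222.675] pointing down, gripper open.
Joint ranges: [-3, 3], [-0.9, 2.11], [0.09, 2.58], [-1.31, 4.45], [0.11, 2.69], [-2.54, 2.54]. Speed limits (rad/s): [2.39, 2.39, 3.01, 3.14, 3.14, 3.14].

INTERFACE

Orientations are given as a rotation vector (axis times angle).
In Python, from workcell import ctrl, cams gives the robot as it stands.
- The arm moves only by the tool move_arm, never from a script. Its argument "steps" is a list of rows, each a list of 3 entries, a list of its own where there are three numbers: the shift along the tool's x, y, z in units of 25 mm (1.0 is 25 mm), then the turn about the tool's z in units of 5 degrees (1.0 is 5 degrees), then the closure, from 0 (fully open) to 1 (shut). A call has 1 to 20 rows; each row shifts and turns the commanded pose from where the row before left it, along the tool's axes as they then stand; what a row does not reach is not made up. A row lasts 1/12 s, in which the tool goes at most 41.7 mm and 7.16 degrees, less where a joint would pass 70% of its speed; a pose out of reach is approached as far as the arm can. A call is refused whole if a number of a shift passes 1 or a number of a turn 1, either way. A call with a gripper value outside its range is refused whole. The fingers move at their own pace and stop on an object; the grip force is fixed at half the most. Time passes only in rows, so rows that do not move let the fingers close. It gives the time, the measured TCP pose, the force, the opening and the grip force at its end, in the units of the state.
- ctrl.get_obs(): the state, without advancing time (a new reading comes with each control period).
- cams.get_image(name): name is "scene" or "top" or "wrist"; returns a dict with "image" (420x560x3 uint8, red, green, blue), "camera_matrix" (3x3 intrinsics, pixels), "xyz" and "rotation" of the camera in the world; the wrist camera has in their place "mount" (4x4, takes a point from camera to tool coordinates, whose origin is the TCP and whose axes are the flange's). Camera axes: x right, y down, z forward; pixel columns grow to the right and rows downward; lengths in mm; the calibration is good to about 2 mm. The wrist camera is an equidistant fisheye: a pixel r from the principal point sees the ray r / f radians off the axis. A picture is of the moment at which its call begins: read the wrist's pose just before it. There is no depth.
- ctrl.close_job(): hands the job in; it is judged then, once.
Trained networks look in the newest picture that a camera, given by its name, has taken for a name from the list of things; names that differ only in an ending like _2 or _b are one class to them, and where a whole thing is asked for, a point or a joint stands for the part that bears it (a point fixed in the world has none). Each returns a list of dicts, best first, with "p" (0 to 1); they miss things now and then, are a little off and sometimes report something else, mostly with a low value. They report only what shows in the picture. A call takes as long as a camera call.
- cams.boxes_of(camera, thing): "rect" ([centre column, centre row, width, height] in pixels, round what is visible of it).
- cams.cut_out(camera, thing): "pixels" (420x560 bool, what is visible of it) and "rect" ([centre column, centre row, width, height] in pixels, round what is visible of it).
The state is a dict: "t": time; "qpos": joint angles; "qvel": joint speeds; "joint_torque": joint torques, N m; "ee_pos": TCP position; "orientation": TCP orientation; "ft_force": force on the tool from outside, world axes, zero at the start; "moment": the same for the moment, N m; "width": finger opening in mm; "grasp_force": force on a finger pad.
Only numpy, scipy, OpenCV 4.12 (cv2) and the standard library are available. Lean on these libraries where they do the work, as an engineer would, in place of code of your own. Each camera call takes 0.05 s, during which the arm holds its last target. There are 200 camera calls.

## Working session

There is one attempt and no reset: what is moved stays moved. The work goes in short steps, Python scripts to look and compute and a tool call to move; the robot and the scene stay as the last step left them, time stands still between calls to the robot, and variables do not carry over. Pictures are saved under pics/ and viewed, at most 14 in all, crops included, and the job is handed in when it is done.

Besides the shell and the picture viewer there is one more tool, called as name(argument=value, ...) on one line, values as JSON. move_arm: Moves the arm, as the interface text tells. Its arguments: {"type":"object","properties":{"steps":{"type":"array"}},"required":["steps"]}

```bash
mkdir -p pics; ls; python3 - <<'E'
from workcell import ctrl,cams
import cv2
o=ctrl.get_obs();print(o)
for n in("top","scene"):
    d=cams.get_image(n);cv2.imwrite(f"pics/{n}0.png",d["image"][:,:,::-1]);print(n,d["camera_matrix"],d["xyz"],d["rotation"])
    for t in("dopping_stand","polishing_rack","dop_round","dop_long","dop_square","dop_pear","sleeve_round"):
        print(t,[(b["rect"],round(b["p"],2)) for b in cams.boxes_of(n,t)][:4])
E
```

```text
pics
{'t': 0.0, 'qpos': array([-1.33200903e+00,  4.23836920e-01,  1.63070328e+00,  1.59257363e-05,
        1.08859834e+00, -1.90059432e-02]), 'qvel': array([ 1.45757302e-03, -1.30397764e-03, -8.46316695e-05,  3.68749504e-04,
        2.53720627e-03,  4.51733826e-04]), 'joint_torque': array([ 9.66374173e-04, -5.44623077e+01, -2.73666143e+01,  6.45233877e-02,
        2.27008830e-02, -1.38972964e-04]), 'ee_pos': array([ 159.2335335 , -603.78942066,  221.89893007]), 'orientation': array([-3.11400715e+00, -4.03611079e-01,  2.44167860e-04]), 'ft_force': array([-0.86764139,  0.32227246,  0.62969889]), 'moment': array([-0.02857676,  0.03831032, -0.10600301]), 'grasp_force': 0.0, 'width': 87.89129625215631}
top [[521.05405743   0.         281.09410069]
 [  0.         521.05405743 204.61221112]
 [  0.           0.           1.        ]] [ 369.02611965   -8.48785144 1054.17272352] [-2.11539988  2.13490487 -0.19282193]
dopping_stand [([195.7, 205.4, 43.2, 107.8], 0.62)]
polishing_rack [([374.0, 193.5, 114.4, 39.6], 0.62)]
dop_round [([197.2, 230.4, 15.3, 12.3], 0.71)]
dop_long [([191.3, 208.6, 12.0, 16.3], 0.55)]
dop_square [([187.1, 166.0, 16.1, 17.4], 0.5)]
dop_pear [([187.7, 183.9, 13.2, 11.9], 0.62)]
sleeve_round [([198.8, 230.5, 16.1, 18.6], 0.53)]
scene [[541.88687685   0.         282.1844534 ]
 [  0.         541.88687685 207.4567134 ]
 [  0.           0.           1.        ]] [188.88438338 556.1745891  835.05376121] [-0.71488462  2.68898533 -0.98242669]
dopping_stand [([217.8, 283.6, 122.9, 50.8], 0.59)]
polishing_rack [([306.2, 154.8, 58.7, 74.7], 0.57)]
dop_round [([246.0, 273.0, 13.0, 30.3], 0.66)]
dop_long [([220.4, 267.8, 13.3, 27.0], 0.71), ([201.5, 272.9, 21.2, 23.0], 0.62)]
dop_square [([176.4, 252.2, 16.9, 33.6], 0.77)]
dop_pear [([197.3, 260.2, 16.6, 25.5], 0.83)]
sleeve_round [([248.8, 289.0, 18.7, 24.3], 0.79)]
```

```bash
python3 - <<'E'
import cv2,numpy as np
a=cv2.imread("pics/top0.png")[120:300,130:470]
cv2.imwrite("pics/topc.png",cv2.resize(a,None,fx=2.35,fy=2.35,interpolation=2))
E
```

```text
(no output)
```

View pics/topc.png

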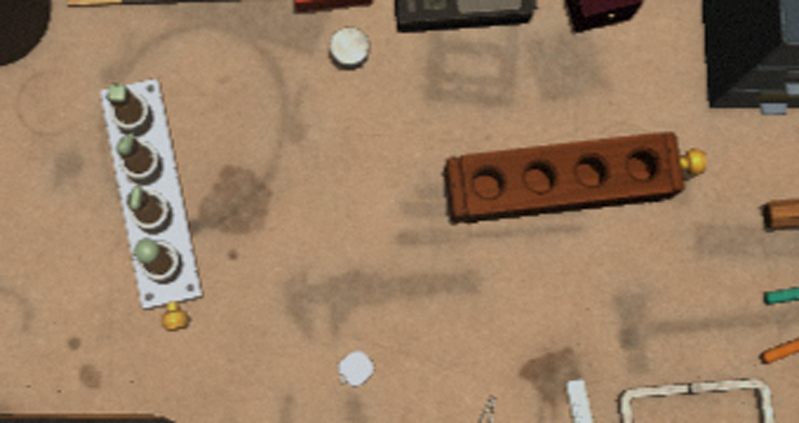

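View pics/scene0.png

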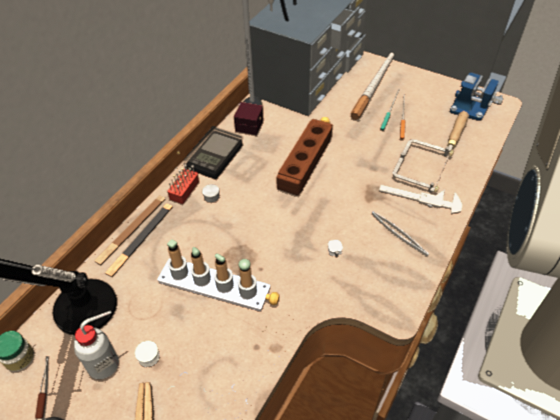

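The knob end of the stand faces the robot (zoomed ~(175,318)), and the order from it is round, long, pear, square. The rack's knob is at the right, at (693,162), with a tall cabinet close beyond it. Next I'll measure the rims and holes.

```bash
cat > h.py <<'E'
import numpy as np,cv2
from scipy.spatial.transform import Rotation as R
from scipy.optimize import least_squares
from workcell import ctrl,cams
def ray(d,uv,z):
    uv=np.atleast_2d(uv).astype(float);K=d["camera_matrix"]
    v=np.c_[uv,np.ones(len(uv))]@np.linalg.inv(K).T
    v=v@R.from_rotvec(np.ravel(d["rotation"])).as_matrix().T
    s=(z-d["xyz"][2])/v[:,2]
    return d["xyz"]+v*s[:,None]
def proj(d,P):
    M=R.from_rotvec(np.ravel(d["rotation"])).as_matrix()
    q=(np.atleast_2d(P)-d["xyz"])@M@np.array(d["camera_matrix"]).T
    return q[:,:2]/q[:,2:]
E
python3 - <<'E'
from h import *
d=cams.get_image("top")
z=lambda p:np.array(p)/2.35+[130,120]-0.3
np.set_printoptions(precision=1,suppress=True)
print("holes\n",ray(d,z([(643,165),(591,170),(540,177),(488,183)]),40))
print("rims\n",ray(d,z([(162,261),(153,210),(143,160),(134,111)]),44))
print("cab\n",ray(d,z([(710,107),(703,20)]),0),ray(d,z([(570,10),(600,30)]),0))
s=cams.get_image("scene")
for n,dd in(("top",d),("scene",s)):
    for t,zz in(("dopping_stand",12),("polishing_rack",40)):
        m=cams.cut_out(n,t)[0]["pixels"].astype(np.uint8)
        r=cv2.minAreaRect(cv2.findNonZero(m));print(n,t,r, ray(dd,cv2.boxPoints(r),zz)[:,:2].tolist())
cv2.imwrite("pics/tfull.png",d["image"][:,:,::-1])
g=cv2.resize(d["image"][150:240,310:450],None,fx=5,fy=5,interpolation=2)
g2=cv2.resize(d["image"][145:260,165:225],None,fx=5,fy=5,interpolation=2)
c=np.zeros((575,1000,3),np.uint8);c[:450,:700]=g;c[:575,700:]=g2
cv2.imwrite("pics/z.png",cv2.resize(c,(800,460))[:,:,::-1])
E
```

```text
holes
 [[ 583.6 -251.1   40. ]
 [ 579.7 -207.    40. ]
 [ 574.  -163.6   40. ]
 [ 569.3 -119.6   40. ]]
rims
 [[505.  153.8  44. ]
 [548.1 162.1  44. ]
 [591.  171.5  44. ]
 [633.8 180.1  44. ]]
cab
 [[ 644.1 -322.8    0. ]
 [ 724.7 -321.5    0. ]] [[ 735.3 -202.3    0. ]
 [ 716.3 -228.5    0. ]]
top dopping_stand ((195.6502685546875, 207.2395477294922), (107.0708999633789, 28.20391845703125), 77.55000305175781) [[661.5164244996311, 220.4602926949121], [674.0063414053749, 163.71878385100268], [457.0782248515598, 113.25688222107593], [445.47433067579504, 168.03396499260685]]
top polishing_rack ((374.9583740234375, 194.72738647460938), (29.68143653869629, 111.32334899902344), 83.81138610839844) [[593.2014007567873, -81.72509943695502], [615.6641896123306, -303.5199648466564], [555.6112358514331, -306.22581867874914], [533.6068859552181, -86.73197201537083]]
scene dopping_stand ((220.03665161132812, 285.0948486328125), (121.89015197753906, 28.632190704345703), 15.732006072998047) [[654.5660462311512, 218.30613035406105], [679.9487294377576, 163.44867924605126], [454.12546214075314, 117.66864860090055], [438.2446155483983, 171.60396298437217]]
scene polishing_rack ((305.4870300292969, 154.45077514648438), (30.088293075561523, 86.37787628173828), 30.256441116333008) [[586.491285612401, -64.74196077722263], [618.5892314609904, -311.4123689653941], [544.3014626459379, -293.46736849779074], [521.6936994937072, -55.03459187963085]]
```

View pics/z.png

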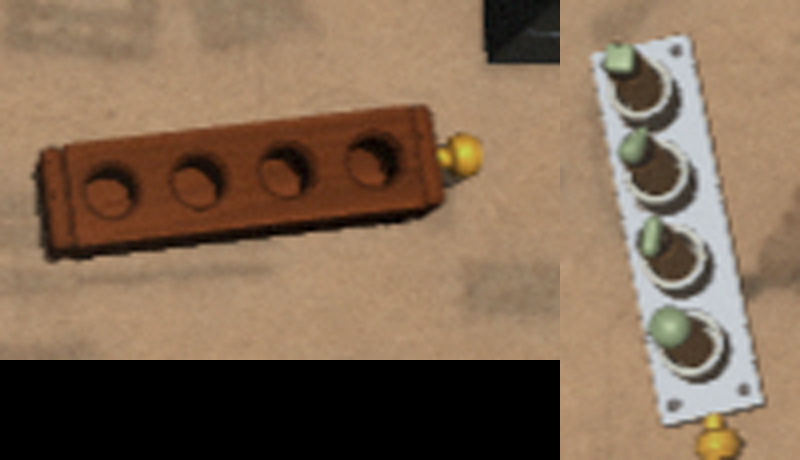

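View pics/tfull.png

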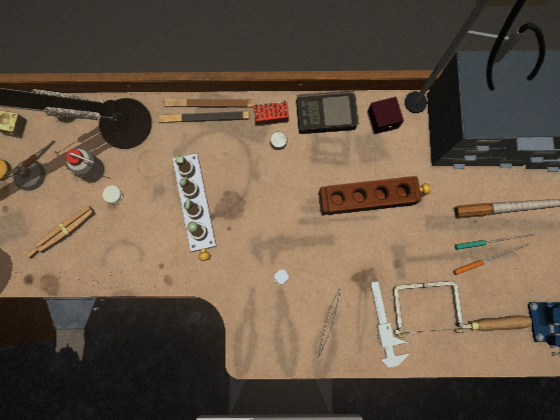

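```bash
cat >> h.py <<'E'
def yaw(o):
    x=R.from_rotvec(o["orientation"]).as_matrix()[:,0];return np.arctan2(x[1],x[0])
def need(p,yw_deg,o=None):
    "shift in current tool axes (units of 25mm), turn units; plain translation at current yaw"
    o=o or ctrl.get_obs();M=R.from_rotvec(o["orientation"]).as_matrix()
    s=M.T@(np.array(p)-o["ee_pos"])/25
    print("t",round(o["t"],2),"pos",o["ee_pos"].round(1),"yaw",round(np.degrees(yaw(o)),2),"tilt",np.degrees(np.arccos(-M[2,2])).round(2),"w",round(o["width"],1),"F",o["ft_force"].round(1))
    print("shift",s.round(2),"turn",round(-(yw_deg-np.degrees(yaw(o)))/5,2))
E
python3 - <<'E'
from h import *
np.set_printoptions(precision=1,suppress=True)
d=cams.get_image("top")
c=ray(d,[(173.5,158),(197.5,154.25),(215.75,246.25),(190.75,251.25)],12)
print(c,c.mean(0))
x=(c[2]+c[3]-c[0]-c[1]);print(np.linalg.norm(x)/2,np.linalg.norm(c[0]-c[1]),np.degrees(np.arctan2(-x[1],-x[0])))
u=x/np.linalg.norm(x)
print([c.mean(0)[:2]+u[:2]*k for k in(66,22,-22,-66)])
need([570,167,260],12.5)
E
```

```text
[[661.5 213.9  12. ]
 [669.  164.4  12. ]
 [477.6 124.   12. ]
 [468.1 173.9  12. ]] [569.1 169.   12. ]
196.53995545329732 50.08502526499087 11.816809068594816
[array([504.5, 155.5]), array([547.5, 164.5]), array([590.6, 173.5]), array([633.7, 182.6])]
t 1.15 pos [ 159.4 -604.3  222.7] yaw 14.77 tilt 0.0 w 87.9 F [-0.6  0.6  0.1]
shift [ 23.8 -25.6  -1.5] turn 0.45
```

move_arm(steps=[[[0.9,-1,-0.1],0,0],[[0.9,-1,-0.1],0,0],[[0.9,-1,-0.1],0,0],[[0.9,-1,-0.1],0,0],[[0.9,-1,-0.1],0,0],[[0.9,-1,-0.1],0,0],[[0.9,-1,-0.1],0,0],[[0.9,-1,-0.1],0,0],[[0.9,-1,-0.1],0,0],[[0.9,-1,-0.1],0,0],[[0.9,-1,-0.1],0,0],[[0.9,-1,-0.1],0,0],[[0.9,-1,-0.1],0,0],[[0.9,-1,-0.1],0,0],[[0.9,-1,-0.1],0,0],[[0.9,-1,0],0,0],[[0.9,-1,0],0,0],[[0.9,-1,0],0,0],[[0.9,-1,0],0,0],[[0.9,-1,0],0,0]])

```text
t: 2.82
ee_pos: [467.6, -4.4, 260.4]
orientation: [3.115, 0.404, 0.001]
ft_force: [0.5, -0.6, 0.1]
width: 88.1
grasp_force: 0.0
```

```bash
python3 -c "
from h import *
need([570,167,260],11.8)"
```

```text
t 2.82 pos [467.6  -4.4 260.4] yaw 14.79 tilt 0.04 w 88.1 F [ 0.5 -0.6  0.1]
shift [ 5.71 -5.58  0.02] turn 0.6
```

move_arm(steps=[[[0.95,-0.93,0],0.6,0],[[0.95,-0.93,0],0,0],[[0.95,-0.93,0],0,0],[[0.95,-0.93,0],0,0],[[0.95,-0.93,0],0,0],[[0.95,-0.93,0],0,0],[[0,0,0],0,0],[[0,0,0],0,0],[[0,0,0],0,0]])

```text
t: 3.57
ee_pos: [575.9, 160.1, 259.8]
orientation: [3.125, 0.323, -0.002]
ft_force: [-0.1, 0.2, -0.2]
width: 87.7
grasp_force: 0.0
```

```bash
python3 - <<'E'
from h import *
need([570,167,260],11.8)
d=cams.get_image("wrist");cv2.imwrite("pics/w0.png",d["image"][:,:,::-1]);print({k:v for k,v in d.items() if k!="image"})
E
```

```text
t 3.57 pos [575.9 160.1 259.8] yaw 11.79 tilt 0.08 w 87.7 F [-0.1  0.2 -0.2]
shift [-0.18 -0.32 -0.01] turn -0.0
{'camera_matrix': array([[325.1922621 ,   0.        , 278.48442646],
       [  0.        , 325.1922621 , 205.78473591],
       [  0.        ,   0.        ,   1.        ]]), 'mount': array([[ 2.43855388e-04, -9.64594010e-01, -2.63739145e-01,
         7.08817065e+01],
       [ 9.99999663e-01,  2.83615025e-05,  8.20879171e-04,
         5.78046411e-01],
       [-7.84335093e-04, -2.63739256e-01,  9.64593692e-01,
        -1.62171821e+02],
       [ 0.00000000e+00,  0.00000000e+00,  0.00000000e+00,
         1.00000000e+00]])}
```

View pics/w0.png

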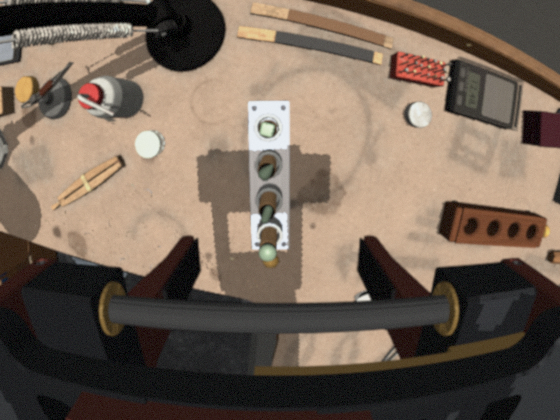

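The wrist view confirms the order from the knob (bottom): round (268,252), long (268,212), pear (266,172), square (269,129). The plate corners are at (248,102), (289,101) and (289,250), and the rack is at the right.

```bash
cat >> h.py <<'E'
def wray(d,o,uv,z):
    K=np.array(d["camera_matrix"]);m=np.array(d["mount"]);M=R.from_rotvec(o["orientation"]).as_matrix();out=[]
    for u in np.atleast_2d(uv):
        q=(np.array(u,float)-K[:2,2])/K[0,0];r=np.hypot(*q)
        v=np.array([*(q*np.sin(r)/max(r,1e-9)),np.cos(r)])
        v=M@(m[:3,:3]@v);c=o["ee_pos"]+M@m[:3,3];out.append(c+v*(z-c[2])/v[2])
    return np.array(out)
E
python3 - <<'E'
from h import *
np.set_printoptions(precision=1,suppress=True)
o=ctrl.get_obs();d=cams.get_image("wrist");im=d["image"]
cv2.imwrite("pics/wz.png",np.hstack([cv2.resize(im[95:255,235:305],None,fx=3.7,fy=3.7,interpolation=2),cv2.resize(im[192:260,438:556],(500,int(68*500/118)),interpolation=2) if 0 else np.zeros((592,1,3),np.uint8)])[:,:,::-1])
m=cams.cut_out("wrist","dopping_stand")[0]["pixels"].astype(np.uint8)
r=cv2.minAreaRect(cv2.findNonZero(m));print(r)
print(wray(d,o,[(248,101.5),(289.5,101),(250,250),(289.5,250)],12))
print(wray(d,o,[(269,128),(268,163),(268,199),(268.5,236)],44))
for t in("sleeve_round","sleeve_long","sleeve_pear","sleeve_square"):
    b=cams.boxes_of("wrist",t);print(t,[(x["rect"],x["p"]) for x in b[:2]])
for t,z in(("dop_round",95),("dop_long",100),("dop_pear",100),("dop_square",102)):
    b=cams.boxes_of("wrist",t);print(t,[(x["rect"],x["p"]) for x in b[:1]])
print(wray(d,o,[(537,231),(521,230),(495,228),(471,226)],40))
E
```

```text
((269.4303283691406, 183.6224365234375), (166.84011840820312, 42.55280303955078), 89.18154907226562)
[[659.4 214.8  12. ]
 [670.2 164.3  12. ]
 [465.9 175.6  12. ]
 [477.  122.7  12. ]]
[[632.7 181.7  44. ]
 [592.3 174.7  44. ]
 [549.6 166.1  44. ]
 [503.4 156.3  44. ]]
sleeve_round [([269.3, 232.7, 23.4, 25.0], 0.59)]
sleeve_long [([265.1, 195.9, 29.0, 29.2], 0.66), ([267.5, 165.9, 20.7, 26.3], 0.59)]
sleeve_pear [([267.2, 160.0, 27.7, 23.8], 0.51)]
sleeve_square [([265.9, 126.0, 27.9, 27.1], 0.88)]
dop_round [([267.1, 243.0, 19.8, 36.2], 0.89)]
dop_long [([267.6, 208.4, 13.8, 35.5], 0.84)]
dop_pear [([266.7, 166.7, 19.8, 27.7], 0.71)]
dop_square [([267.7, 128.4, 18.2, 16.4], 0.82)]
[[ 586.5 -264.9   40. ]
 [ 581.4 -225.    40. ]
 [ 574.6 -167.5   40. ]
 [ 569.3 -120.8   40. ]]
```

View pics/wz.png

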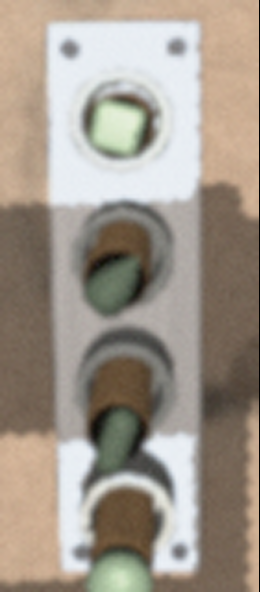

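```bash
python3 - <<'E'
from h import *
np.set_printoptions(precision=1,suppress=True)
o=ctrl.get_obs();d=cams.get_image("wrist")
print(wray(d,o,[(269,244+8)],101),wray(d,o,[(267,209)],101),wray(d,o,[(267.5,128.5)],102))
need([504,155.6,53],11.9)
E
```

```text
[[507.7 155.4 101. ]] [[554.4 166.8 101. ]] [[634.8 182.5 102. ]]
t 4.17 pos [576.6 160.3 260.2] yaw 11.76 tilt 0.01 w 87.6 F [ 0.7 -0.  -0.2]
shift [-2.9 -0.4  8.3] turn -0.03
```

move_arm(steps=[[[-0.7,-0.1,0],0,0],[[-0.7,-0.1,0.2],0,0],[[-0.7,-0.1,0.5],0,0],[[-0.7,-0.1,0.6],0,0],[[-0.1,0,0.7],0,0],[[0,0,0.8],0,0],[[0,0,0.8],0,0],[[0,0,0.8],0,0],[[0,0,0.8],0,0],[[0,0,0.8],0,0],[[0,0,0.8],0,0],[[0,0,0.8],0,0],[[0,0,0.7],0,0],[[0,0,0],0,0],[[0,0,0],0,0],[[0,0,0],0,0]])

```text
t: 5.5
ee_pos: [504.2, 155.6, 53.4]
orientation: [-3.125, -0.322, -0.001]
ft_force: [0.2, 0.3, -0.3]
width: 87.6
grasp_force: 0.0
```

```bash
python3 - <<'E'
from h import *
need([504,155.6,53],11.9)
d=cams.get_image("wrist");cv2.imwrite("pics/w1.png",d["image"][:,:,::-1])
E
```

```text
t 5.5 pos [504.2 155.6  53.4] yaw 11.78 tilt 0.05 w 87.6 F [ 0.2  0.3 -0.3]
shift [-0.01  0.    0.02] turn -0.02
```

View pics/w1.png

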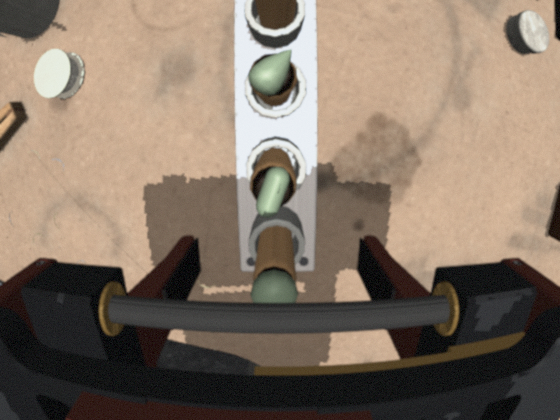

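move_arm(steps=[[[0,0,0],0,1],[[0,0,0],0,1],[[0,0,0],0,1],[[0,0,0],0,1],[[0,0,0],0,1],[[0,0,0],0,1],[[0,0,0],0,1],[[0,0,0],0,1],[[0,0,0],0,1],[[0,0,0],0,1]])

```text
t: 6.38
ee_pos: [503.5, 155.4, 52.6]
orientation: [3.125, 0.322, -0.0]
ft_force: [-0.5, 0.0, -0.7]
width: 24.7
grasp_force: 0.0
```

move_arm(steps=[[[0,0,0],0,1],[[0,0,0],0,1],[[0,0,0],0,1],[[0,0,0],0,1],[[0,0,-0.3],0,1],[[0,0,-0.5],0,1],[[0,0,-0.6],0,1],[[0,0,-0.7],0,1],[[0,0,-0.8],0,1],[[0,0,-0.8],0,1],[[0,0,-0.8],0,1],[[0,0,0],0,1],[[0,0,0],0,1]])

```text
t: 7.47
ee_pos: [504.2, 155.6, 166.3]
orientation: [-3.125, -0.322, -0.004]
ft_force: [0.2, -0.3, -0.6]
width: 19.4
grasp_force: 30.0
```

```bash
python3 - <<'E'
from h import *
o=ctrl.get_obs();print(o["grasp_force"])
u=R.from_euler("z",96.3,degrees=True).as_matrix()
need([583.8,-251,165],96.3)
d=cams.get_image("wrist");cv2.imwrite("pics/w2.png",cv2.resize(d["image"][150:350,150:420],None,fx=2.5,fy=2.5)[:,:,::-1])
E
```

```text
29.989687672932632
t 7.47 pos [504.2 155.6 166.3] yaw 11.77 tilt 0.16 w 19.4 F [ 0.2 -0.3 -0.6]
shift [-0.2  16.57  0.05] turn -16.91
```

View pics/w2.png

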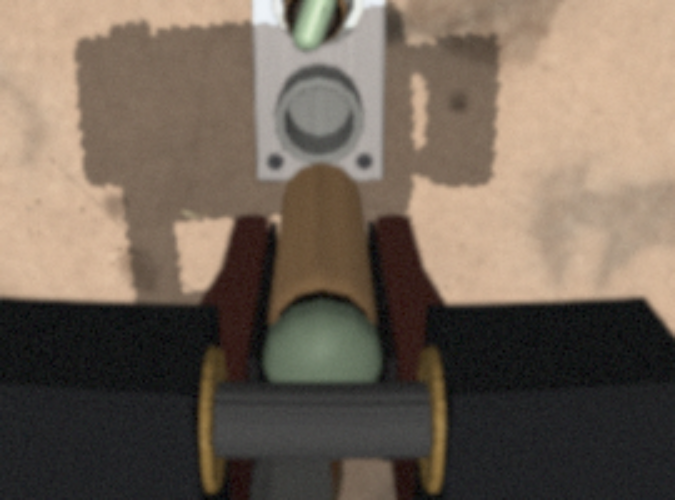

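The round stick is held and upright. I'll rotate mid-way so the gripper body clears the cabinet.

move_arm(steps=[[[0,0.6,0],0,1],[[0,0.9,0],0,1],[[0,0.9,0],0,1],[[0,0.9,0],0,1],[[0,0.9,0],0,1],[[0,0.9,0],0,1],[[0,0.9,0],0,1],[[0,0.5,0],0,1],[[0,0,0],-1,1],[[0,0,0],-1,1],[[0,0,0],-1,1],[[0,0,0],-1,1],[[0,0,0],-1,1],[[0,0,0],-1,1],[[0,0,0],-1,1],[[0,0,0],-1,1],[[0,0,0],-1,1],[[0,0,0],-1,1],[[0,0,0],-1,1],[[0,0,0],-1,1]])

```text
t: 9.18
ee_pos: [535.9, -3.3, 163.9]
orientation: [-2.54, -1.846, 0.003]
ft_force: [0.6, 0.1, -0.3]
width: 19.3
grasp_force: 30.0
```

move_arm(steps=[[[0,0,0],-1,1],[[0,0,0],-1,1],[[0,0,0],-1,1],[[0,0,0],-1,1],[[0,0,0],-0.9,1],[[0,0,0],0,1],[[0,0,0],0,1]])

```text
t: 9.77
ee_pos: [536.1, -3.4, 164.3]
orientation: [-2.098, -2.336, 0.002]
ft_force: [0.1, 0.8, -0.8]
width: 19.1
grasp_force: 30.0
```

```bash
python3 - <<'E'
from h import *
np.set_printoptions(precision=1,suppress=True)
need([583.8,-251,165],96.3)
o=ctrl.get_obs();d=cams.get_image("wrist");im=d["image"];cv2.imwrite("pics/w3.png",im[:,:,::-1])
zf=o["ee_pos"][2]-38
M=R.from_rotvec(o["orientation"]).as_matrix()
print("foot front, tool",(wray(d,o,[(278,216)],zf)-o["ee_pos"])@M)
E
```

```text
t 9.77 pos [536.1  -3.4 164.3] yaw 96.14 tilt 0.1 w 19.1 F [ 0.1  0.8 -0.8]
shift [-10.1   0.8  -0. ] turn -0.03
foot front, tool [[ 9.7 -1.4 38. ]]
```

View pics/w3.png

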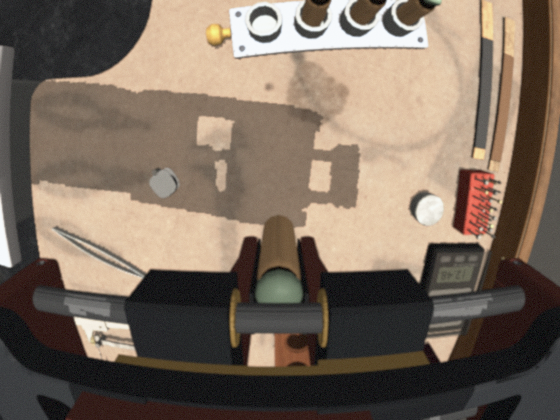

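The stick is centred in the pads. Next I'll go over hole 1 and check the rack with the wrist camera.

move_arm(steps=[[[-0.6,0.1,0],0,1],[[-0.95,0.1,0],0,1],[[-0.95,0.1,0],0,1],[[-0.95,0.1,0],0,1],[[-0.95,0.1,0],0,1],[[-0.95,0.1,0],0,1],[[-0.95,0.1,0],0,1],[[-0.95,0.1,0],0,1],[[-0.95,0,0],0,1],[[-0.95,0,0],0,1],[[-0.6,0,0],0,1],[[-0.35,0,0],0,1],[[0,0,0],0,1],[[0,0,0],0,1],[[0,0,0],0,1]])

```text
t: 11.07
ee_pos: [583.9, -251.3, 165.0]
orientation: [-2.096, -2.339, -0.0]
ft_force: [-0.8, -0.7, -0.9]
width: 19.2
grasp_force: 30.0
```

```bash
python3 - <<'E'
from h import *
need([583.8,-251,165],96.3)
d=cams.get_image("wrist");im=d["image"];cv2.imwrite("pics/w4.png",cv2.resize(im[90:300,190:370],None,fx=2.8,fy=2.8,interpolation=2)[:,:,::-1])
E
```

```text
t 11.07 pos [ 583.9 -251.3  165. ] yaw 96.29 tilt 0.05 w 19.2 F [-0.8 -0.7 -0.9]
shift [ 0.01 -0.   -0.  ] turn -0.0
```

View pics/w4.png

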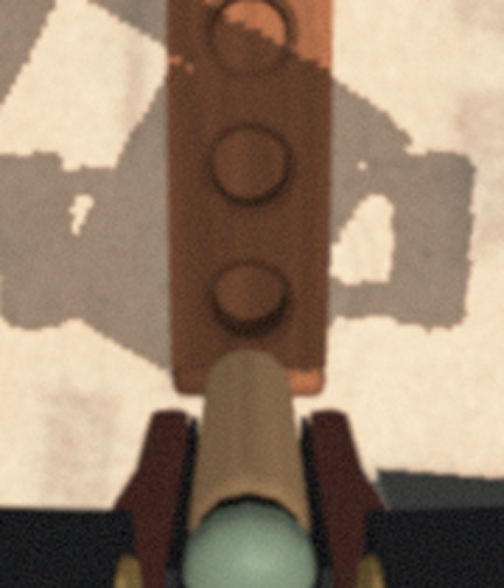

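```bash
python3 - <<'E'
from h import *
np.set_printoptions(precision=1,suppress=True)
o=ctrl.get_obs();d=cams.get_image("wrist")
p=np.array([(250,38),(251,164),(251,297),(173,390),(325,390)])/2.8+[190,90]-.3
P=wray(d,o,p,40);print(P)
M=R.from_rotvec(o["orientation"]).as_matrix();print((P-o["ee_pos"])@M)
print(wray(d,o,[(277.,216)],127)-o["ee_pos"])
t=cams.get_image("top");cv2.imwrite("pics/t5.png",cv2.resize(t["image"][130:260,300:460],None,fx=4,fy=4)[:,:,::-1])
E
```

```text
[[ 574.  -166.7   40. ]
 [ 578.7 -206.3   40. ]
 [ 583.5 -249.2   40. ]
 [ 561.1 -283.9   40. ]
 [ 611.7 -278.3   40. ]]
[[ 85.   -0.6 125.2]
 [ 45.1  -0.3 125.1]
 [  1.9  -0.2 125.1]
 [-30.1 -26.3 125.1]
 [-30.1  24.6 125.1]]
[[ -3.1   9.4 -38.1]]
```

View pics/t5.png

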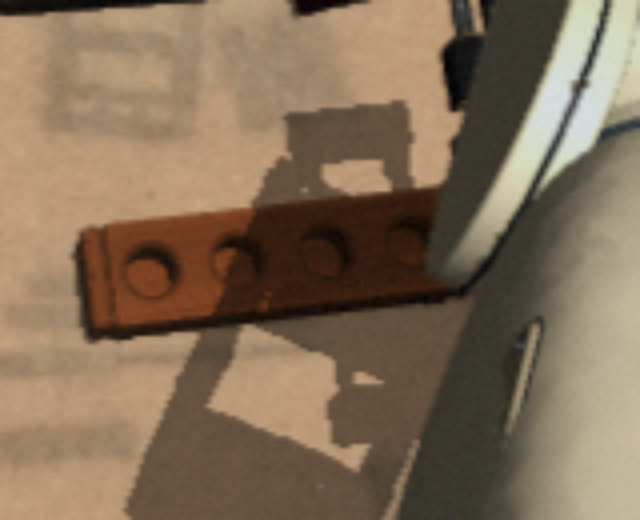

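Hole 1 is confirmed at about (583.7,-251). Lowering.

move_arm(steps=[[[0,0,0.5],0,1],[[0,0,0.7],0,1],[[0,0,0.7],0,1],[[0,0,0.7],0,1],[[0,0,0.4],0,1],[[0,0,0.3],0,1],[[0,0,0.3],0,1],[[0,0,0.3],0,1],[[0,0,0.3],0,1],[[0,0,0.2],0,1],[[0,0,0.2],0,1],[[0,0,0.05],0,1],[[0,0,0],0,1],[[0,0,0],0,1]])

```text
t: 12.38
ee_pos: [584.4, -252.5, 49.1]
orientation: [2.096, 2.339, 0.0]
ft_force: [-0.3, 0.3, -0.9]
width: 19.0
grasp_force: 30.0
```

move_arm(steps=[[[0,0,0.04],0,1],[[0,0,0],0,0.5],[[0,0,0],0,0.5],[[0,0,0],0,0.5],[[0,0,0],0,0.5],[[0,0,0],0,0.5],[[0,0,0],0,0.5],[[0,0,-0.4],0,0.5],[[0,0,-0.7],0,0.5],[[0,0,-0.7],0,0.5],[[0,0,-0.7],0,0.5],[[0,0,-0.7],0,0.5],[[0,0,-0.7],0,0.5],[[0,0,-0.7],0,0.5],[[0,0,0],0,0.5],[[0,0,0],0,0.5]])

```text
t: 13.72
ee_pos: [584.8, -252.7, 164.2]
orientation: [2.095, 2.338, 0.001]
ft_force: [0.2, 0.1, 0.8]
width: 44.0
grasp_force: 0.0
```

```bash
python3 - <<'E'
from h import *
need([547.1,164.7,165],11.9)
d=cams.get_image("scene");im=d["image"];a=cv2.resize(im[110:310,150:350],None,fx=2,fy=2)
w=cams.get_image("wrist")["image"]
cv2.imwrite("pics/c6.png",np.hstack([a,cv2.resize(w[100:400,180:380],(267,400))])[:,:,::-1])
E
```

```text
t 13.72 pos [ 584.8 -252.7  164.2] yaw 96.27 tilt 0.15 w 44.0 F [0.2 0.1 0.8]
shift [16.76  0.33 -0.05] turn 16.87
```

View pics/c6.png

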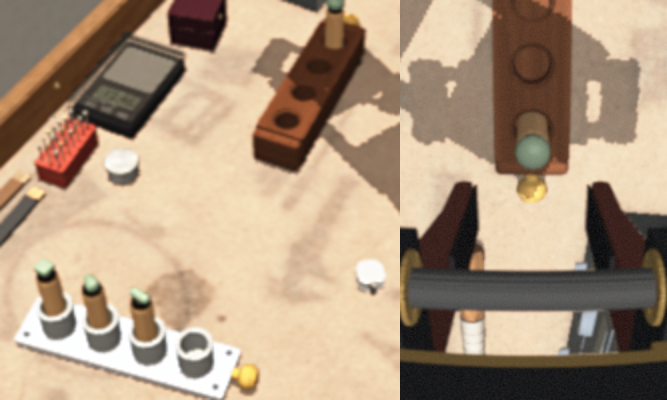

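Round stands upright in hole 1. Next is the long stick.

move_arm(steps=[[[0.7,0,0],0,0.5],[[1,0,0],0,0.5],[[1,0,0],0,0.5],[[1,0,0],0,0.5],[[1,0,0],0,0.5],[[1,0,0],0,0.5],[[1,0,0],0,0.5],[[1,0,0],0,0.5],[[1,0,0],0,0.5],[[1,0,0],1,0.5],[[1,0,0],0.9,0.5],[[0,0,0],1,0.5],[[0,0,0],1,0.5],[[0,0,0],1,0.5],[[0,0,0],1,0.5],[[0,0,0],1,0.5],[[0,0,0],1,0.5],[[0,0,0],1,0.5],[[0,0,0],1,0.5],[[0,0,0],1,0.5]])

```text
t: 15.48
ee_pos: [555.8, 14.4, 161.6]
orientation: [-2.936, -1.114, 0.004]
ft_force: [0.6, 0.4, 0.6]
width: 44.0
grasp_force: 0.0
```

move_arm(steps=[[[0,0,0],1,0.5],[[0,0,0],1,0.5],[[0,0,0],1,0.5],[[0,0,0],1,0.5],[[0,0,0],1,0.5],[[0,0,0],1,0.5],[[0,0,0],0,0.5],[[0,0,0],0,0.5]])

```text
t: 16.15
ee_pos: [556.2, 14.1, 162.0]
orientation: [-3.124, -0.327, 0.003]
ft_force: [0.5, -0.4, -0.0]
width: 44.1
grasp_force: 0.0
```

```bash
python3 -c "
from h import *
need([547.1,164.7,165],11.9)"
```

```text
t 16.15 pos [556.2  14.1 162. ] yaw 11.94 tilt 0.11 w 44.1 F [ 0.5 -0.4 -0. ]
shift [ 0.89 -5.97 -0.12] turn 0.01
```

move_arm(steps=[[[0.1,-0.57,0],0,0.5],[[0.1,-0.9,0],0,0.5],[[0.15,-0.9,0],0,0.5],[[0.15,-0.9,0],0,0.5],[[0.15,-0.9,0],0,0.5],[[0.14,-0.9,0],0,0.5],[[0.1,-0.6,0],0,0.5],[[0,-0.3,0],0,0.5],[[0,0,0.26],0,0.5],[[0,0,0.6],0,0.5],[[0,0,0.7],0,0.5],[[0,0,0.7],0,0.5],[[0,0,0.7],0,0.5],[[0,0,0.7],0,0.5],[[0,0,0.5],0,0.5],[[0,0,0.2],0,0.5],[[0,0,0],0,0.5],[[0,0,0],0,0.5]])

```text
t: 17.65
ee_pos: [548.6, 163.9, 54.0]
orientation: [3.125, 0.322, -0.0]
ft_force: [-0.0, 1.1, 0.9]
width: 43.6
grasp_force: 0.0
```

```bash
python3 -c "
from h import *
need([547.1,164.7,53],11.9)"
```

```text
t 17.65 pos [548.6 163.9  54. ] yaw 11.77 tilt 0.01 w 43.6 F [-0.   1.1  0.9]
shift [-0.05 -0.04  0.04] turn -0.03
```

Correct slightly, close and lift.

move_arm(steps=[[[-0.05,-0.04,0.04],0,0.5],[[0,0,0],0,1],[[0,0,0],0,1],[[0,0,0],0,1],[[0,0,0],0,1],[[0,0,0],0,1],[[0,0,0],0,1],[[0,0,0],0,1],[[0,0,0],0,1],[[0,0,-0.3],0,1],[[0,0,-0.5],0,1],[[0,0,-0.6],0,1],[[0,0,-0.7],0,1],[[0,0,-0.8],0,1],[[0,0,-0.8],0,1],[[0,0,-0.8],0,1],[[0,0,0],0,1],[[0,0,0],0,1]])

```text
t: 19.15
ee_pos: [547.7, 165.2, 166.9]
orientation: [-3.125, -0.322, -0.005]
ft_force: [-0.6, 0.5, -1.1]
width: 18.9
grasp_force: 30.0
```

```bash
cat >> h.py <<'E'
def footx():
    "tool-x offset of held stick from front foot edge in the wrist picture"
    o=ctrl.get_obs();d=cams.get_image("wrist")
    M=R.from_rotvec(o["orientation"]).as_matrix()
    for t in("dop_round","dop_long","dop_square","dop_pear"):
        for b in cams.cut_out("wrist",t)[:2]:
            r=b["rect"]
            if r[1]+r[3]/2<250 or b["p"]<.4: continue
            top=r[1]-r[3]/2
            print(t,round(b["p"],2),np.round(r,1),((wray(d,o,[(r[0],top)],o["ee_pos"][2]-38)-o["ee_pos"])@M).round(1))
E
python3 -c "
from h import *
need([578.9,-207.2,165],96.3);footx()"
```

```text
t 19.15 pos [547.7 165.2 166.9] yaw 11.77 tilt 0.17 w 18.9 F [-0.6  0.5 -1.1]
shift [-1.82 14.84  0.07] turn -16.91
dop_long 0.78 [277.9 259.9  43.5  85.3] [[ 8.5  0.4 38. ]]
```

move_arm(steps=[[[0,0.6,0],0,1],[[-0.2,0.9,0],0,1],[[-0.3,0.9,0],0,1],[[-0.3,0.9,0],0,1],[[-0.3,0.9,0],0,1],[[-0.3,0.9,0],0,1],[[-0.3,0.9,0],0,1],[[-0.1,0.5,0],0,1],[[0,0,0],-1,1],[[0,0,0],-1,1],[[0,0,0],-1,1],[[0,0,0],-1,1],[[0,0,0],-1,1],[[0,0,0],-1,1],[[0,0,0],-1,1],[[0,0,0],-1,1],[[0,0,0],-1,1],[[0,0,0],-1,1],[[0,0,0],-1,1],[[0,0,0],-1,1]])

```text
t: 21.07
ee_pos: [536.0, -2.9, 164.8]
orientation: [-2.541, -1.847, 0.001]
ft_force: [0.7, -0.5, -0.5]
width: 19.7
grasp_force: 30.0
```

move_arm(steps=[[[0,0,0],-1,1],[[0,0,0],-1,1],[[0,0,0],-1,1],[[0,0,0],-1,1],[[0,0,0],-0.9,1],[[0,0,0],0,1]])

```text
t: 21.57
ee_pos: [536.0, -3.0, 164.8]
orientation: [-2.093, -2.342, 0.001]
ft_force: [0.1, -0.1, -1.0]
width: 19.4
grasp_force: 30.0
```

```bash
python3 -c "
from h import *
need([578.9,-207.2,165],96.3)"
```

```text
t 21.57 pos [536.   -3.  164.8] yaw 96.44 tilt 0.06 w 19.4 F [ 0.1 -0.1 -1. ]
shift [-8.31  0.79 -0.01] turn 0.03
```

move_arm(steps=[[[-0.5,0.1,0],0,1],[[-0.9,0.1,0],0,1],[[-0.9,0.1,0],0,1],[[-0.9,0.1,0],0,1],[[-0.9,0.1,0],0,1],[[-0.9,0.1,0],0,1],[[-0.9,0.1,0],0,1],[[-0.9,0.1,0],0,1],[[-0.8,0,0],0,1],[[-0.5,0,0],0,1],[[-0.2,0,0],0,1],[[0,0,0],0,1],[[0,0,0],0,1],[[0,0,0.6],0,1],[[0,0,0.7],0,1],[[0,0,0.7],0,1],[[0,0,0.7],0,1],[[0,0,0.3],0,1],[[0,0,0],0,1]])

```text
t: 23.15
ee_pos: [577.4, -205.9, 88.7]
orientation: [-2.093, -2.338, 0.002]
ft_force: [0.0, 0.3, -0.5]
width: 19.5
grasp_force: 30.0
```

```bash
python3 -c "
from h import *
need([578.9,-207.2,48.5],96.3)"
```

```text
t 23.15 pos [ 577.4 -205.9   88.7] yaw 96.32 tilt 0.22 w 19.5 F [ 0.   0.3 -0.5]
shift [-0.06  0.06  1.61] turn 0.0
```

move_arm(steps=[[[-0.04,0.04,0.1],0,1],[[0,0,0.3],0,1],[[0,0,0.3],0,1],[[0,0,0.3],0,1],[[0,0,0.3],0,1],[[0,0,0.2],0,1],[[0,0,0.1],0,1],[[0,0,0],0,1],[[0,0,0],0,1]])

```text
t: 23.9
ee_pos: [579.8, -208.3, 50.3]
orientation: [-2.097, -2.339, 0.0]
ft_force: [0.4, 0.2, -0.7]
width: 19.6
grasp_force: 30.0
```

move_arm(steps=[[[0,0,0.07],0,1],[[0,0,0],0,1],[[0,0,0],0,1]])

```text
t: 24.15
ee_pos: [579.9, -208.3, 48.9]
orientation: [2.096, 2.339, 0.0]
ft_force: [-0.4, 1.1, -1.4]
width: 19.5
grasp_force: 30.0
```

move_arm(steps=[[[0,0,0.03],0,1],[[0,0,0],0,0.5],[[0,0,0],0,0.5],[[0,0,0],0,0.5],[[0,0,0],0,0.5],[[0,0,0],0,0.5],[[0,0,0],0,0.5],[[0,0,-0.4],0,0.5],[[0,0,-0.7],0,0.5],[[0,0,-0.7],0,0.5],[[0,0,-0.7],0,0.5],[[0,0,-0.7],0,0.5],[[0,0,-0.7],0,0.5],[[0,0,-0.7],0,0.5],[[0,0,0],0,0.5],[[0,0,0],0,0.5]])

```text
t: 25.48
ee_pos: [580.4, -208.5, 164.3]
orientation: [2.095, 2.338, 0.001]
ft_force: [-0.7, 0.1, -1.4]
width: 44.3
grasp_force: 0.0
```

move_arm(steps=[[[0.7,0,0],0,0.5],[[1,0,0],0,0.5],[[1,0,0],0,0.5],[[1,0,0],0,0.5],[[1,0,0],0,0.5],[[1,0,0],0,0.5],[[1,0,0],0,0.5],[[1,0,0],0,0.5],[[1,0,0],0,0.5],[[0.6,0,0],0.9,0.5],[[0,0,0],1,0.5],[[0,0,0],1,0.5],[[0,0,0],1,0.5],[[0,0,0],1,0.5],[[0,0,0],1,0.5],[[0,0,0],1,0.5],[[0,0,0],1,0.5],[[0,0,0],1,0.5],[[0,0,0],1,0.5],[[0,0,0],1,0.5]])

```text
t: 27.15
ee_pos: [553.5, 22.8, 161.6]
orientation: [-2.937, -1.113, 0.003]
ft_force: [-0.6, 0.3, -0.7]
width: 43.6
grasp_force: 0.0
```

move_arm(steps=[[[0,0,0],1,0.5],[[0,0,0],1,0.5],[[0,0,0],1,0.5],[[0,0,0],1,0.5],[[0,0,0],1,0.5],[[0,0,0],1,0.5],[[0,0,0],0,0.5],[[0,0,0],0,0.5]])

```text
t: 27.82
ee_pos: [553.7, 22.8, 162.0]
orientation: [-3.124, -0.326, 0.003]
ft_force: [-0.2, 0.1, 0.4]
width: 43.9
grasp_force: 0.0
```

```bash
python3 - <<'E'
from h import *
need([590.1,173.7,165],11.9)
a=cams.get_image("scene")["image"][110:310,150:350]
cv2.imwrite("pics/c7.png",cv2.resize(a,None,fx=2.5,fy=2.5)[:,:,::-1])
E
```

```text
t 27.82 pos [553.7  22.8 162. ] yaw 11.92 tilt 0.1 w 43.9 F [-0.2  0.1  0.4]
shift [ 2.67 -5.6  -0.12] turn 0.0
```

View pics/c7.png

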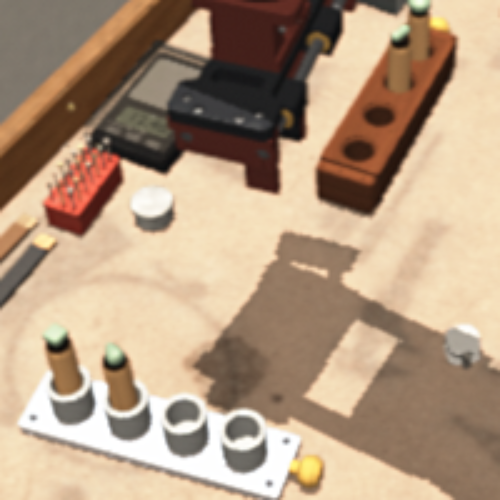

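Two sticks stand in holes 1 and 2, and pear and square remain on the stand. Pear is next.

move_arm(steps=[[[0.3,-0.6,0],0,0.5],[[0.4,-0.9,0],0,0.5],[[0.4,-0.9,0],0,0.5],[[0.4,-0.9,0],0,0.5],[[0.4,-0.9,0],0,0.5],[[0.4,-0.8,0],0,0.5],[[0.27,-0.4,0],0,0.5],[[0.1,-0.1,0],0,0.5],[[0,0,0.26],0,0.5],[[0,0,0.6],0,0.5],[[0,0,0.7],0,0.5],[[0,0,0.7],0,0.5],[[0,0,0.7],0,0.5],[[0,0,0.7],0,0.5],[[0,0,0.5],0,0.5],[[0,0,0.2],0,0.5],[[0,0,0],0,0.5],[[0,0,0],0,0.5]])

```text
t: 29.37
ee_pos: [591.8, 170.6, 54.1]
orientation: [3.125, 0.322, -0.0]
ft_force: [-0.1, 0.8, 0.1]
width: 44.1
grasp_force: 0.0
```

```bash
python3 -c "
from h import *
need([590.1,173.7,53],11.9)"
```

```text
t 29.37 pos [591.8 170.6  54.1] yaw 11.75 tilt 0.0 w 44.1 F [-0.1  0.8  0.1]
shift [-0.04 -0.13  0.04] turn -0.03
```

move_arm(steps=[[[-0.05,-0.11,0.04],0,0.5],[[0,0,0],0,1],[[0,0,0],0,1],[[0,0,0],0,1],[[0,0,0],0,1],[[0,0,0],0,1],[[0,0,0],0,1],[[0,0,0],0,1],[[0,0,0],0,1],[[0,0,-0.3],0,1],[[0,0,-0.5],0,1],[[0,0,-0.6],0,1],[[0,0,-0.7],0,1],[[0,0,-0.8],0,1],[[0,0,-0.8],0,1],[[0,0,-0.8],0,1],[[0,0,0],0,1],[[0,0,0],0,1]])

```text
t: 30.87
ee_pos: [590.6, 173.7, 167.0]
orientation: [-3.125, -0.322, -0.004]
ft_force: [0.0, 0.1, -0.6]
width: 19.3
grasp_force: 30.0
```

```bash
python3 -c "
from h import *
need([574.1,-163.4,165],96.3);footx()"
```

```text
t 30.87 pos [590.6 173.7 167. ] yaw 11.77 tilt 0.16 w 19.3 F [ 0.   0.1 -0.6]
shift [-3.4  13.06  0.07] turn -16.91
dop_long 0.6 [554.4 267.5  11.2  21. ] [[-32.6 254.1  37.9]]
dop_pear 0.94 [280.6 259.2  45.4  84.2] [[ 8.6  2.1 38. ]]
```

move_arm(steps=[[[-0.2,0.6,0],0,1],[[-0.5,0.9,0],0,1],[[-0.5,0.9,0],0,1],[[-0.5,0.9,0],0,1],[[-0.5,0.9,0],0,1],[[-0.5,0.9,0],0,1],[[-0.5,0.9,0],0,1],[[-0.3,0.5,0],0,1],[[0,0,0],-1,1],[[0,0,0],-1,1],[[0,0,0],-1,1],[[0,0,0],-1,1],[[0,0,0],-1,1],[[0,0,0],-1,1],[[0,0,0],-1,1],[[0,0,0],-1,1],[[0,0,0],-1,1],[[0,0,0],-1,1],[[0,0,0],-1,1],[[0,0,0],-1,1]])

```text
t: 32.78
ee_pos: [536.7, -4.1, 164.7]
orientation: [-2.541, -1.846, 0.002]
ft_force: [0.2, -0.5, -1.5]
width: 19.4
grasp_force: 30.0
```

move_arm(steps=[[[0,0,0],-1,1],[[0,0,0],-1,1],[[0,0,0],-1,1],[[0,0,0],-1,1],[[0,0,0],-0.9,1],[[0,0,0],0,1]])

```text
t: 33.28
ee_pos: [536.7, -4.1, 164.8]
orientation: [-2.093, -2.342, 0.002]
ft_force: [-0.0, -0.5, -0.9]
width: 19.3
grasp_force: 30.0
```

```bash
python3 -c "
from h import *
need([574.1,-163.4,165],96.3)"
```

```text
t 33.28 pos [536.7  -4.1 164.8] yaw 96.42 tilt 0.07 w 19.3 F [-0.  -0.5 -0.9]
shift [-6.5   0.77 -0.01] turn 0.02
```

move_arm(steps=[[[-0.5,0.1,0],0,1],[[-0.9,0.1,0],0,1],[[-0.9,0.1,0],0,1],[[-0.9,0.1,0],0,1],[[-0.9,0.1,0],0,1],[[-0.9,0.1,0],0,1],[[-0.8,0.1,0],0,1],[[-0.5,0.07,0],0,1],[[-0.2,0,0],0,1],[[0,0,0],0,1],[[0,0,0],0,1],[[0,0,0.6],0,1],[[0,0,0.7],0,1],[[0,0,0.7],0,1],[[0,0,0.7],0,1],[[0,0,0.3],0,1],[[0,0,0],0,1],[[0,0,0],0,1]])

```text
t: 34.78
ee_pos: [574.2, -162.2, 90.5]
orientation: [-2.095, -2.34, 0.0]
ft_force: [0.8, -0.4, -0.0]
width: 19.3
grasp_force: 30.0
```

```bash
python3 -c "
from h import *
need([574.1,-163.4,48.5],96.3)"
```

```text
t 34.78 pos [ 574.2 -162.2   90.5] yaw 96.31 tilt 0.04 w 19.3 F [ 0.8 -0.4 -0. ]
shift [-0.05 -0.01  1.68] turn 0.0
```

move_arm(steps=[[[-0.05,0,0.1],0,1],[[0,0,0.3],0,1],[[0,0,0.3],0,1],[[0,0,0.3],0,1],[[0,0,0.3],0,1],[[0,0,0.2],0,1],[[0,0,0.1],0,1],[[0,0,0.06],0,1],[[0,0,0],0,1],[[0,0,0],0,1]])

```text
t: 35.62
ee_pos: [574.6, -164.1, 49.0]
orientation: [2.096, 2.339, 0.0]
ft_force: [-0.6, -0.3, -0.8]
width: 19.5
grasp_force: 30.0
```

move_arm(steps=[[[0,0,0.03],0,1],[[0,0,0],0,0.5],[[0,0,0],0,0.5],[[0,0,0],0,0.5],[[0,0,0],0,0.5],[[0,0,0],0,0.5],[[0,0,0],0,0.5],[[0,0,-0.4],0,0.5],[[0,0,-0.7],0,0.5],[[0,0,-0.7],0,0.5],[[0,0,-0.7],0,0.5],[[0,0,-0.7],0,0.5],[[0,0,-0.7],0,0.5],[[0,0,-0.7],0,0.5],[[0,0,0],0,0.5],[[0,0,0],0,0.5]])

```text
t: 36.95
ee_pos: [575.1, -164.3, 164.5]
orientation: [2.095, 2.338, 0.002]
ft_force: [-0.1, -0.1, -0.8]
width: 44.0
grasp_force: 0.0
```

move_arm(steps=[[[0.7,0,0],0,0.5],[[1,0,0],0,0.5],[[1,0,0],0,0.5],[[1,0,0],0,0.5],[[1,0,0],0,0.5],[[1,0,0],0,0.5],[[1,0,0],0,0.5],[[0.6,0,0],0.9,0.5],[[0,0,0],1,0.5],[[0,0,0],1,0.5],[[0,0,0],1,0.5],[[0,0,0],1,0.5],[[0,0,0],1,0.5],[[0,0,0],1,0.5],[[0,0,0],1,0.5],[[0,0,0],1,0.5],[[0,0,0],1,0.5],[[0,0,0],1,0.5],[[0,0,0],1,0.5],[[0,0,0],1,0.5]])

```text
t: 38.62
ee_pos: [553.6, 17.3, 161.9]
orientation: [-3.023, -0.853, 0.003]
ft_force: [0.3, 0.1, -0.3]
width: 43.4
grasp_force: 0.0
```

move_arm(steps=[[[0,0,0],1,0.5],[[0,0,0],1,0.5],[[0,0,0],1,0.5],[[0,0,0],1,0.5],[[0,0,0],0,0.5],[[0,0,0],0,0.5]])

```text
t: 39.12
ee_pos: [553.8, 17.3, 162.2]
orientation: [-3.124, -0.326, 0.003]
ft_force: [-0.0, -0.1, -0.1]
width: 43.8
grasp_force: 0.0
```

```bash
python3 - <<'E'
from h import *
need([633.2,182.8,165],11.9)
d=cams.get_image("scene")
for t in("dop_round","dop_long","dop_square","dop_pear"): print(t,[(np.round(b["rect"]),round(b["p"],2)) for b in cams.boxes_of("scene",t)[:2]])
E
```

```text
t 39.12 pos [553.8  17.3 162.2] yaw 11.92 tilt 0.1 w 43.8 F [-0.  -0.1 -0.1]
shift [ 4.47 -5.82 -0.12] turn 0.0
dop_round [(array([317., 121.,  12.,  27.]), 0.51)]
dop_long [(array([308., 135.,  12.,  27.]), 0.46)]
dop_square [(array([176., 253.,  19.,  35.]), 0.69)]
dop_pear [(array([301., 146.,  10.,  27.]), 0.62)]
```

move_arm(steps=[[[0.5,-0.6,0],0,0.5],[[0.7,-0.9,0],0,0.5],[[0.7,-0.9,0],0,0.5],[[0.7,-0.9,0],0,0.5],[[0.7,-0.9,0],0,0.5],[[0.6,-0.9,0],0,0.5],[[0.4,-0.6,0],0,0.5],[[0.15,-0.2,0],0,0.5],[[0,0,0.26],0,0.5],[[0,0,0.6],0,0.5],[[0,0,0.7],0,0.5],[[0,0,0.7],0,0.5],[[0,0,0.7],0,0.5],[[0,0,0.7],0,0.5],[[0,0,0.5],0,0.5],[[0,0,0.2],0,0.5],[[0,0,0],0,0.5],[[0,0,0],0,0.5]])

```text
t: 40.87
ee_pos: [633.4, 184.0, 54.4]
orientation: [3.125, 0.322, 0.0]
ft_force: [0.8, 0.5, -0.2]
width: 44.1
grasp_force: 0.0
```

```bash
python3 -c "
from h import *
need([633.2,182.8,53],11.9)"
```

```text
t 40.87 pos [633.4 184.   54.4] yaw 11.75 tilt 0.0 w 44.1 F [ 0.8  0.5 -0.2]
shift [-0.02  0.04  0.06] turn -0.03
```

move_arm(steps=[[[0,0.04,0.05],0,0.5],[[0,0,0],0,1],[[0,0,0],0,1],[[0,0,0],0,1],[[0,0,0],0,1],[[0,0,0],0,1],[[0,0,0],0,1],[[0,0,0],0,1],[[0,0,0],0,1],[[0,0,-0.3],0,1],[[0,0,-0.5],0,1],[[0,0,-0.6],0,1],[[0,0,-0.7],0,1],[[0,0,-0.8],0,1],[[0,0,-0.8],0,1],[[0,0,-0.8],0,1],[[0,0,0],0,1],[[0,0,0],0,1]])

```text
t: 42.37
ee_pos: [634.4, 183.6, 167.7]
orientation: [-3.125, -0.322, -0.005]
ft_force: [-0.2, -0.1, -0.3]
width: 19.2
grasp_force: 30.0
```

```bash
python3 -c "
from h import *
need([569.2,-119.7,165],96.3);footx()"
```

```text
t 42.37 pos [634.4 183.6 167.7] yaw 11.77 tilt 0.2 w 19.2 F [-0.2 -0.1 -0.3]
shift [-5.03 11.35  0.09] turn -16.91
dop_square 0.66 [278.6 260.2  41.9  89. ] [[ 9.5  0.8 38. ]]
```

move_arm(steps=[[[-0.4,0.6,0],0,1],[[-0.7,0.9,0],0,1],[[-0.7,0.9,0],0,1],[[-0.7,0.9,0],0,1],[[-0.7,0.9,0],0,1],[[-0.7,0.9,0],0,1],[[-0.7,0.9,0],0,1],[[-0.4,0.5,0],0,1],[[0,0,0],-1,1],[[0,0,0],-1,1],[[0,0,0],-1,1],[[0,0,0],-1,1],[[0,0,0],-1,1],[[0,0,0],-1,1],[[0,0,0],-1,1],[[0,0,0],-1,1],[[0,0,0],-1,1],[[0,0,0],-1,1],[[0,0,0],-1,1],[[0,0,0],-1,1]])

```text
t: 44.28
ee_pos: [543.8, -1.1, 164.5]
orientation: [-2.541, -1.846, 0.002]
ft_force: [-0.7, -0.0, -1.2]
width: 19.0
grasp_force: 30.0
```

move_arm(steps=[[[0,0,0],-1,1],[[0,0,0],-1,1],[[0,0,0],-1,1],[[0,0,0],-1,1],[[0,0,0],-0.9,1],[[0,0,0],0,1]])

```text
t: 44.78
ee_pos: [543.8, -1.1, 164.6]
orientation: [-2.093, -2.342, 0.002]
ft_force: [-0.3, 0.4, -0.4]
width: 18.9
grasp_force: 30.0
```

```bash
python3 -c "
from h import *
need([569.2,-119.7,165],96.3)"
```

```text
t 44.78 pos [543.8  -1.1 164.6] yaw 96.43 tilt 0.09 w 18.9 F [-0.3  0.4 -0.4]
shift [-4.83  0.48 -0.02] turn 0.03
```

move_arm(steps=[[[-0.5,0.1,0],0,1],[[-0.8,0.1,0],0,1],[[-0.9,0.1,0],0,1],[[-0.9,0.1,0],0,1],[[-0.8,0.08,0],0,1],[[-0.6,0,0],0,1],[[-0.3,0,0],0,1],[[-0.05,0,0],0,1],[[0,0,0],0,1],[[0,0,0],0,1],[[0,0,0.6],0,1],[[0,0,0.7],0,1],[[0,0,0.7],0,1],[[0,0,0.7],0,1],[[0,0,0.3],0,1],[[0,0,0],0,1],[[0,0,0],0,1]])

```text
t: 46.2
ee_pos: [569.5, -119.8, 90.5]
orientation: [-2.096, -2.34, 0.0]
ft_force: [0.5, -0.4, -0.5]
width: 19.3
grasp_force: 30.0
```

```bash
python3 -c "
from h import *
need([569.2,-119.7,48.5],96.3)"
```

```text
t 46.2 pos [ 569.5 -119.8   90.5] yaw 96.31 tilt 0.03 w 19.3 F [ 0.5 -0.4 -0.5]
shift [ 0.   -0.01  1.68] turn 0.0
```

move_arm(steps=[[[0,0,0.1],0,1],[[0,0,0.3],0,1],[[0,0,0.3],0,1],[[0,0,0.3],0,1],[[0,0,0.3],0,1],[[0,0,0.2],0,1],[[0,0,0.1],0,1],[[0,0,0.06],0,1],[[0,0,0],0,1],[[0,0,0],0,1]])

```text
t: 47.03
ee_pos: [569.7, -120.4, 49.0]
orientation: [2.096, 2.339, 0.0]
ft_force: [-0.4, -0.2, -1.2]
width: 19.4
grasp_force: 30.0
```

Release, raise, and clear back for a final look.

move_arm(steps=[[[0,0,0.03],0,1],[[0,0,0],0,0.5],[[0,0,0],0,0.5],[[0,0,0],0,0.5],[[0,0,0],0,0.5],[[0,0,0],0,0.5],[[0,0,0],0,0.5],[[0,0,-0.4],0,0.5],[[0,0,-0.7],0,0.5],[[0,0,-0.7],0,0.5],[[0,0,-0.7],0,0.5],[[0,0,-0.7],0,0.5],[[0,0,-0.7],0,0.5],[[0,0,-0.7],0,0.5],[[0.5,0,0],0,0.5],[[0.8,0,0],0,0.5],[[0.8,0,0],0,0.5],[[0.8,0,0],0,0.5],[[0.8,0,0],0,0.5],[[0.5,0,0],0,0.5]])

```text
t: 48.7
ee_pos: [557.0, -13.8, 162.8]
orientation: [-2.095, -2.34, 0.001]
ft_force: [-0.1, -0.1, 0.3]
width: 44.2
grasp_force: 0.0
```

```bash
python3 - <<'E'
from h import *
need([569.2,-119.7,48.5],96.3)
a=cams.get_image("scene")["image"][90:220,240:370];b=cams.get_image("top")["image"][150:250,300:440]
cv2.imwrite("pics/fin.png",np.hstack([cv2.resize(a,(400,400)),cv2.resize(b,(400,400*100//140)) if 0 else cv2.resize(np.vstack([b,0*b[:40]]),(400,400))])[:,:,::-1])
E
```

```text
t 48.7 pos [557.  -13.8 162.8] yaw 96.32 tilt 0.06 w 44.2 F [-0.1 -0.1  0.3]
shift [-4.27  0.02  4.57] turn 0.0
```

View pics/fin.png

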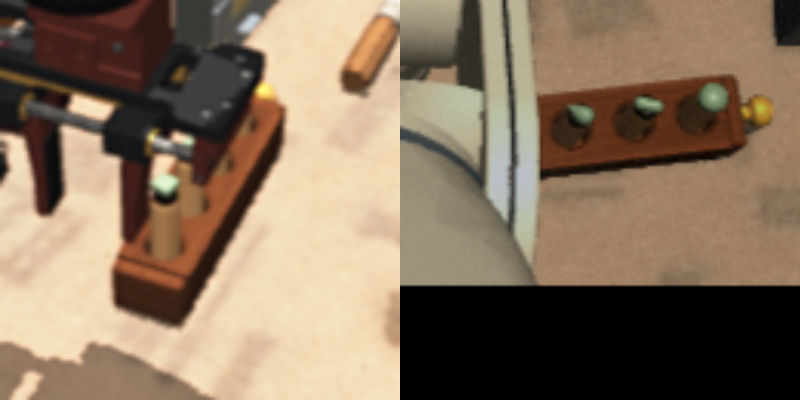

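The rack shows round, long and pear counted from the knob (top view, right), and square in hole 4 (scene view at (165,185)). All four stand upright and the arm is clear.

```bash
python3 -c "
from workcell import ctrl
print(ctrl.close_job())"
```

```text
the job is handed in; nothing more can be done
None
```

All four sticks are in the wooden rack in their original order from the knob (round, long, pear, square), upright in the last pictures and lowered to the hole floors by arm height; I handed the job in after about 49 s and have had no verdict back.

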